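# Load a disk cartridge into the archive dock through its sprung dust flap

## Robot

A 6-joint arm with a two-finger parallel gripper is mounted at the origin on the work surface. World frame = base frame: x ahead of the robot, y to its left, z up, the work surface at z = 0. Lengths are in m, angles in rad, forces in N, time in s.
With the tool pointing down it reaches from about 0.275 to 0.85 m from the base axis. Payload 5.2 kg.
Tool frame: the origin (TCP) lies at the centre of the arm's flange, where the gripper is bolted on; the fingertips stand 173 mm ahead of it and the grasp point (between the pads) lies 155 mm ahead of it (ctrl.tcp_to_tips is the distance from the TCP to the fingertips, in m); z points along the fingers, y is the line along which they close (so a half turn about z gives the same grasp; the last joint's range is limited). The gripper opens to 85 mm and grips with 20 to 120 N. Pads are 22 mm wide; open, the fingers measure 114 mm over their backs; the gripper's body (76 mm by 85 mm) begins 54 mm behind the grasp point. The pads swing forward as they close: fully open they stand 13 mm farther back than shut.
Start: joints at [-1.453, 0.259, 1.535, -0, 1.348, -0.203], TCP at [0.173, -0.522, 0.405] pointing down, gripper open.
Joint ranges: [-3.14, 3.14], [-0.91, 2.08], [0.19, 2.58], [-1.22, 4.36], [0.22, 2.71], [-3.12, 3.12]. Speed limits (rad/s): [2.57, 2.57, 3.14, 3.14, 3.14, 3.14].

## Interface

Orientations are given as a rotation vector (axis times angle).
In Python, from rig import ctrl gives the robot as it stands.
- The arm moves only by the shell command python3 -m jog 'ROWS'. ROWS is a JSON list of rows, 1 to 12 of them, each of 7 numbers: the opening from 0.0 (shut) to 1.0 (fully open), then dx, dy, dz in m, then a rotation vector rx, ry, rz in rad; each row shifts and turns the commanded pose from where the row before left it, along the tool's axes as they then stand; what a row does not reach is not made up. A row lasts 1/8 s, in which the tool goes at most 0.0625 m and 0.188 rad, less where a joint would pass 70% of its speed; a pose out of reach is approached as far as the arm can. The fingers move at their own pace and stop on an object; the grip force is fixed at half the most. Time passes only in rows, so rows that do not move let the fingers close. It prints the time, the measured TCP pose, the force, the opening and the grip force at its end.
- ctrl.get_obs(): the state, without advancing time (a new reading comes with each control period).
- ctrl.camera(name): name is "scene" or "side" or "wrist"; returns (picture, depth): 384x512x3 uint8, red, green, blue; 384x512 float32, m along the optical axis (not along the pixel's ray), 0 where there is no reading.
- ctrl.calibration(name): a dict with "camera_matrix" (3x3 intrinsics, pixels), "xyz" and "orientation" of the camera in the world; the wrist camera has in their place "tool_from_camera" (4x4, takes a point from camera to tool coordinates, whose origin is the TCP and whose axes are the flange's). Camera axes: x right, y up, looking along -z (the intrinsics and any distortion apply to the point x, -y, -z); pixel columns grow to the right and rows downward; lengths in m; the calibration is good to about 2 mm. A picture is of the moment at which its call begins: read the wrist's pose just before it. calibration takes no time and is no camera call.
- ctrl.finish_job(): hands the job in; it is judged then, once.
The state is a dict: "t": time; "joints": joint angles; "joint_velocities": joint speeds; "joint_efforts": joint torques, N m; "position": TCP position; "eef_rot": TCP orientation; "wrist_force": force on the tool from outside, world axes, zero at the start; "moment": the same for the moment, N m; "width": opening from 0.0 (shut) to 1.0 (fully open); "grasp_force": force on a finger pad.
Only numpy, scipy, OpenCV 4.12 (cv2) and the standard library are available. Lean on these libraries where they do the work, as an engineer would, in place of code of your own. Each camera call takes 0.05 s, during which the arm holds its last target. There are 200 camera calls.

## Task

Load the disk cartridge that stands on the desk into the backup dock: push it upright down through the spring flap in the dock's top, press it gently but fully home in the bay, until it sits on the seat and holds the seat's contact pin down, then draw out so that the flap swings shut over it. Do not force anything (push with no more than 20 N), do not tip the cartridge over, and leave the other things on the desk where they are.

Things in the scene. Friction and masses are not known exactly. Their poses are not given: they have to be found in the camera images.
- cartridge: removable disk cartridge, an upright black plastic block with a paper label and grey ribs on both broad faces, 24 (x) by 64 (y) by 110 mm (z), 0.15 to 0.27 kg, standing free on its small end. Origin: centre of its underside; z up; x across its thickness, the way to grip it. Half-turn symmetric; either way round fits.
- dock: backup dock, a heavy grey block 120 (x) by 120 (y) by 195 mm (z), fixed to the desk, with a bay open to the top that takes the cartridge upright, its x along the dock's x. Origin: centre of its underside; x across the bay's narrow side. Fingers around a cartridge do not pass the mouth: push it the last part from above with closed fingertips, which fit beside the open flap.
- slot (a point): centre of the dock's mouth, level with the dock's top, 195 mm above the desk; axes as the dock's. The mouth is 44 (x) by 74 mm (y), closed by the flap. Below it the bay funnels in (from 29 mm down on the -x side, 48 mm on the +x side) to the channel, leaving a pocket 44 (x) by 48 mm (y) in the middle for the fingertips, 90 mm deep.
- channel (a point): point on the bay's axis 62 mm below the dock's top, from where on down the channel is straight, 26 (x) by 68 mm (y). A sprung shoe on its +x wall, 87 mm below the dock's top, rubs on the cartridge: it takes 1 to 8 N to slide, up to 10 N as the lower edge passes the shoe, and the cartridge stays where it is pushed to.
- bay (a point): point on the bay's axis 161 mm below the dock's top, the highest level of the rubber-cushioned seat. The seat lies 0 to 24 mm below this point, different from dock to dock, not seen or measured: feel it. It gives 1.5 mm under 11 N, then is rigid. A cartridge on it is home, its top 51 to 75 mm below the dock's top, under the reach of the flap; a push of 10 to 15 N seats it well.
- flap (a joint): steel flap in the mouth, 42.5 by 72 by 3 mm, flush with the top, hinged along the mouth's +x edge (dock axes, 22 mm from the centre, 2 mm below the top) and swinging down into the bay; 0 is shut, 1.5 rad hangs straight down. A spring shuts it: 0.02 N m when shut, 0.08 N m fully open; it stays open only while something holds it.
- contact (a joint): sprung brass contact pin in the middle of the seat; 0 m: up, standing 5 mm above the seat; 0.005 m: pressed down level with the seat's face by a cartridge that is fully home. It takes 0.3 to 1 N.
- mug: white mug, 80 mm across and 95 mm high with a handle, a bystander. Origin: centre of its underside
- stapler: black and grey desk stapler, 130 by 36 by 48 mm, a bystander. Origin: centre of its underside, long along x
- tape_case: flat grey tape case, 110 by 104 by 22 mm, a bystander. Origin: centre of its underside
Not all that is in view belongs to the job. Leave any blue or yellow look-alike of the cartridge alone.

How it is judged:
On the way, in this order (a step that is already met when the one before it is completed fails the run):
1. the cartridge, upright, holds the flap open with its lower end inside the mouth (value of joint flap above 0.7 rad and z of cartridge in the frame of slot below -0.025 m and horizontal distance between cartridge and slot below 0.012 m), for 0.2 s.
2. the cartridge is pressed home: the contact pin is down (value of joint contact above 0.0035 m and horizontal distance between cartridge and slot below 0.006 m), for 0.2 s.
At the end, for the whole second after the job is handed in: the cartridge stands upright (within 0.06 rad) and at rest in the bay, within 6 mm of its centre, holding the contact pin down by more than 3.5 of its 5 mm, and the flap has swung shut over it (under 0.06 rad) (all of step 2 and value of joint flap below 0.06 rad and z of cartridge in the frame of slot below -0.157 m and angle between cartridge's own z axis and vertical below 0.06 rad and linear speed of cartridge below 0.01 m/s); the robot touches nothing.
It fails at once if the dock is loaded with more than 30 N in all its contacts together, which a push of some 20 N with the squeeze of its shoe and flap comes to (contact force between dock and anything else above 30 N).
It fails at once if the cartridge is tipped by more than 0.6 rad (angle between cartridge's own z axis and vertical above 0.6 rad).
It fails at once if the mug, stapler or tape case is moved by more than 20 mm (distance of any of mug, stapler, tape_case from where it was at the start of the episode above 0.02 m).
It also fails if it takes over 72 s, if anything falls off the work surface, if the arm or the gripper's body presses on something with over 40 N, if the wrist force passes 120 N, or if a joint passes its speed limit or range.

## Working session

There is one attempt and no reset: what is moved stays moved. The work goes in short steps, Python scripts to look and compute and a shell command to move; the robot and the scene stay as the last step left them, time stands still between calls to the robot, and variables do not carry over. Pictures are saved under pics/ and viewed, at most 10 in all, crops included, and the job is handed in when it is done.

```bash
ls; mkdir -p pics
cat > h.py <<'E'
import numpy as np, cv2
from rig import ctrl
from scipy.spatial.transform import Rotation as R
def cam(name):
    o=ctrl.get_obs(); c=ctrl.calibration(name); K=np.array(c["camera_matrix"])
    if "tool_from_camera" in c:
        T=np.eye(4); T[:3,:3]=R.from_rotvec(o["eef_rot"]).as_matrix(); T[:3,3]=o["position"]; T=T@np.array(c["tool_from_camera"])
    else:
        T=np.eye(4); T[:3,3]=c["xyz"]; q=np.array(c["orientation"]); T[:3,:3]=q if q.shape==(3,3) else R.from_rotvec(q).as_matrix() if q.size==3 else R.from_quat(q).as_matrix()
    im,d=ctrl.camera(name)
    return im,d,K,T
def cloud(d,K,T):
    v,u=np.mgrid[:d.shape[0],:d.shape[1]]
    p=np.stack([(u-K[0,2])/K[0,0]*d,-(v-K[1,2])/K[1,1]*d,-d],-1)
    w=p@T[:3,:3].T+T[:3,3]; w[d<=0]=np.nan
    return w
def ray(u,v,z,K,T):
    r=T[:3,:3]@np.array([(u-K[0,2])/K[0,0],-(v-K[1,2])/K[1,1],-1.]); o=T[:3,3]
    return o+r*(z-o[2])/r[2]
E
python3 - <<'E'
from h import *
ims=[]
for n in ["scene","side"]:
    print(n,ctrl.calibration(n))
    im,d,K,T=cam(n); np.savez(f"{n}.npz",im=im,d=d,K=K,T=T); ims.append(im)
    cv2.imwrite(f"pics/{n}0.png",cv2.resize(im[...,::-1],(800,600)))
print(ctrl.get_obs())
E
```

```text
pics
scene {'camera_matrix': array([[352.86988337,   0.        , 254.55036396],
       [  0.        , 352.86988337, 196.66312723],
       [  0.        ,   0.        ,   1.        ]]), 'xyz': array([0.84100546, 0.4323573 , 0.64185153]), 'orientation': array([0.24703022, 1.02271252, 2.47865965])}
side {'camera_matrix': array([[481.39169703,   0.        , 256.7121789 ],
       [  0.        , 481.39169703, 182.16697283],
       [  0.        ,   0.        ,   1.        ]]), 'xyz': array([ 0.38107155, -0.7203703 ,  1.00760908]), 'orientation': array([ 0.71753649, -0.11629303, -0.30014507])}
{'t': 0.1, 'joints': array([-1.45280020e+00,  2.59236311e-01,  1.53599384e+00, -1.84217210e-05,
        1.34797353e+00, -2.02817984e-01]), 'joint_velocities': array([ 7.90071000e-04, -3.16969200e-03, -2.35747187e-03,  9.06199539e-04,
        5.30999344e-05, -8.14344398e-04]), 'joint_efforts': array([ 2.93404046e-03, -4.46969068e+01, -2.91247290e+01, -1.82193994e-04,
        6.31947216e-03, -1.66584374e-05]), 'position': array([ 0.17342213, -0.52173106,  0.40396768]), 'eef_rot': array([-3.09967130e+00, -5.01524466e-01, -7.90611578e-05]), 'wrist_force': array([-0.01678126,  0.01457109,  0.03511475]), 'moment': array([-0.00316344,  0.03609047, -0.01835716]), 'grasp_force': 0.0, 'width': 0.9965195152259982}
```

View pics/scene0.png

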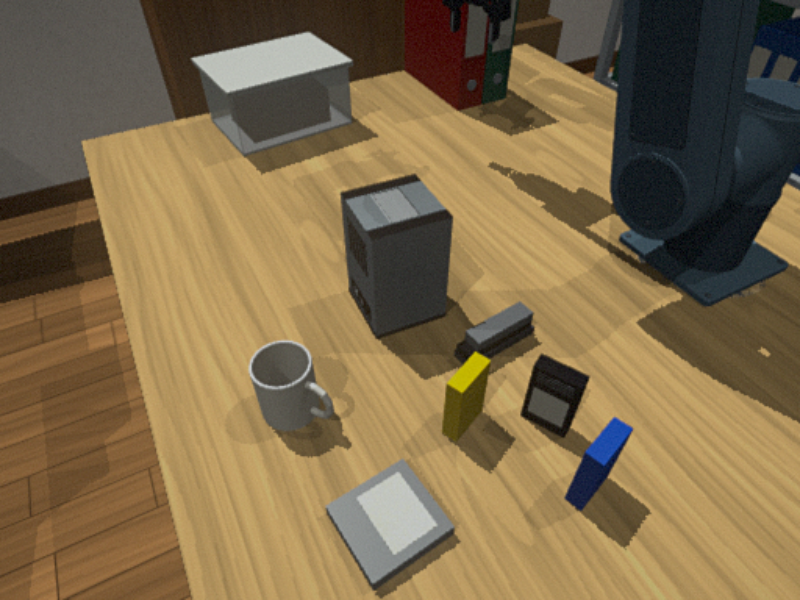

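View pics/side0.png

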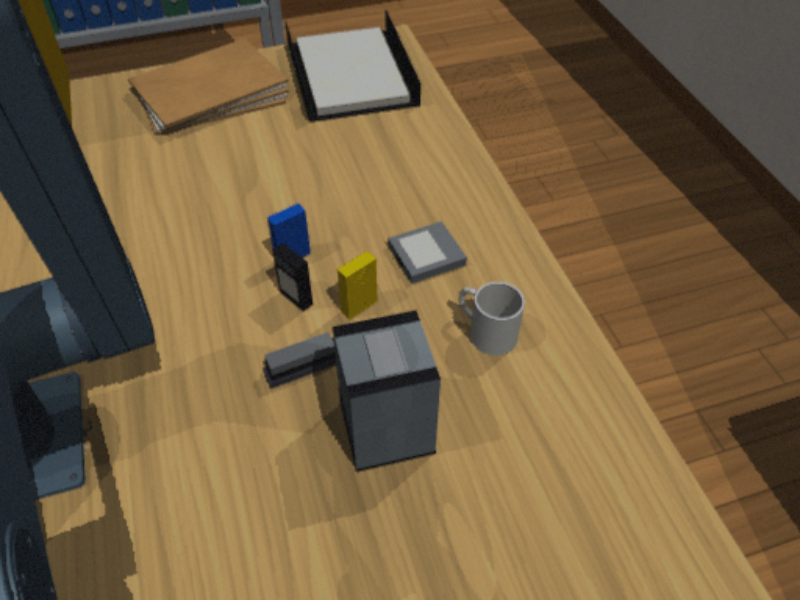

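Scene view: the candidates are a black block with a paper label at (555,393), a yellow one at (467,397) and a blue one at (598,463). In the side view they are at (293,278), (357,285) and (289,232). I choose the black one, and take the stapler (black/grey, low) to be a bystander. The dock is at (398,250) in scene, with its light flap at (395,204).

```bash
cat >> h.py <<'E'
def rect(pts):
    (c,s,a)=cv2.minAreaRect((pts[:,:2]*1000).astype(np.float32)); return np.round(c,1),np.round(s,1),round(a,1)
E
python3 - <<'E'
from h import *
for n in ["scene","side"]:
    f=np.load(n+".npz"); im,d,K,T=[f[k] for k in("im","d","K","T")]
    w=cloud(d,K,T); z=w[...,2]; s=512/800
    print(n,"desk z",np.nanmedian(z[(abs(z)<.02)]))
    hsv=cv2.cvtColor(im,cv2.COLOR_RGB2HSV)
    seeds={"scene":dict(cart=(560,370),yel=(478,370),blue=(610,440),dock=(395,204),stap=(505,325),mug=(283,350),tape=(390,520)),
           "side":dict(cart=(290,258),yel=(357,270),blue=(289,220),dock=(385,350),stap=(300,355),mug=(497,300),tape=(427,250))}[n]
    for k,(u,v) in seeds.items():
        m=((z>.006)&(z<.25)&~np.isnan(z)).astype(np.uint8)
        if k in("yel",): m&=((hsv[...,0]>22)&(hsv[...,0]<35)&(hsv[...,1]>180)).astype(np.uint8)
        if k=="blue": m&=((hsv[...,0]>100)&(hsv[...,1]>180)).astype(np.uint8)
        if k in("cart","dock","stap"): m&=(hsv[...,1]<130).astype(np.uint8)
        m=cv2.erode(m,np.ones((2,2)))
        nl,l=cv2.connectedComponents(m); lab=l[int(v*s),int(u*s)]
        if lab==0: print(k,"miss"); continue
        p=w[l==lab]; zt=np.percentile(p[:,2],97); top=p[p[:,2]>zt-.008]
        print(k,len(p),"ztop",zt.round(4),"top",*rect(top),"all",*rect(p))
im=np.load("scene.npz")["im"]; c=im[215:335,270:420]
cv2.imwrite("pics/c1.png",cv2.resize(c[...,::-1],(600,480)))
E
```

```text
scene desk z -0.0001014651378009046
cart 904 ztop 0.1112 top [472.6 154.5] [23.9 61.1] 27.9 all [472.7 154.6] [24.2 61.3] 27.9
yel 616 ztop 0.1113 top [572.2 102.9] [62.8 22.2] 25.2 all [572.4 102.9] [63.2 22.6] 24.1
blue 380 ztop 0.1115 top [488.8 255.5] [60.9 20.7] 17.7 all [488.7 255.6] [60.9 21.1] 17.9
dock 5447 ztop 0.1959 top [ 545.9 -142.2] [119.  120.2] 86.3 all [ 546.4 -141.2] [120.7 121.8] 87.8
stap 752 ztop 0.0495 top [450.3   7.3] [106.7  28. ] 7.8 all [454.5   9.3] [129.6  31. ] 6.8
mug 1929 ztop 0.0946 top [768.7 -30.1] [77.5 76.3] 83.5 all [768.8 -17.4] [ 77.3 106.5] 3.5
tape 3484 ztop 0.0241 top [724.1 181.8] [109.6 102.4] 6.2 all [724.1 181.9] [109.5 102.6] 6.3
side desk z 0.0002482589895276277
cart 621 ztop 0.1122 top [472.1 147.4] [25.  60.4] 23.7 all [472.6 148.5] [27.  63.3] 28.1
yel 700 ztop 0.1119 top [573.2  96.1] [61.7 21.4] 22.8 all [573.6  95.5] [66.5 23. ] 22.8
blue 487 ztop 0.112 top [488.8 246.5] [61.1 20.8] 18.4 all [489. 246.] [63.9 21.9] 18.4
dock 6119 ztop 0.1976 top [ 545.9 -147.1] [121.6 119.6] 86.6 all [517.  -90.5] [159.8 289.4] 25.6
stap 6119 ztop 0.1976 top [ 545.9 -147.1] [121.6 119.6] 86.6 all [517.  -90.5] [159.8 289.4] 25.6
mug 1246 ztop 0.0951 top [769.5 -34.7] [79. 77.] 30.7 all [769.1 -24.6] [ 79.3 101. ] 0.4
tape 1099 ztop 0.0257 top [724.  177.5] [111.6 105.3] 6.4 all [723.8 176.8] [112.3 107.8] 6.5
```

View pics/c1.png

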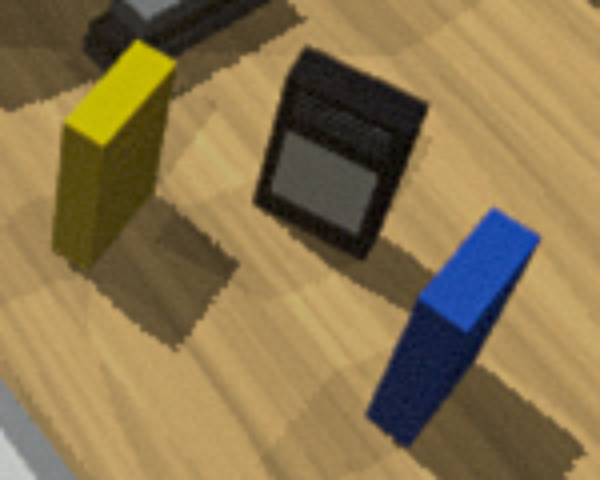

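The crop confirms the choice: the black cartridge with the label at (325,190) stands clear, between yellow at (110,150) and blue at (455,320). The two fixed views differ by about 6 mm in y, so I'll refine with the wrist camera. First I turn and rise.

```bash
python3 -m jog '[[1,0,0,-0.015,0,0,-0.171],[1,0,0,-0.015,0,0,-0.171],[1,0,0,-0.015,0,0,-0.171],[1,0,0,-0.015,0,0,-0.171],[1,0,0,-0.015,0,0,-0.171],[1,0,0,-0.015,0,0,-0.171],[1,0,0,-0.015,0,0,-0.171]]'
python3 - <<'E'
from h import *
print(ctrl.calibration("wrist"),ctrl.tcp_to_tips)
o=ctrl.get_obs(); M=R.from_rotvec(o["eef_rot"]).as_matrix(); print(M.round(3))
print(M.T@(np.array([.44,-.145,.505])-o["position"]))
E
```

```text
t: 0.98
position: [0.1735, -0.5219, 0.5096]
eef_rot: [-2.273, -2.168, -0.001]
wrist_force: [-0.5, -0.5, -0.1]
width: 1.002
grasp_force: 0.0
{'camera_matrix': array([[322.42091124,   0.        , 248.84997541],
       [  0.        , 322.42091124, 192.76593782],
       [  0.        ,   0.        ,   1.        ]]), 'tool_from_camera': array([[ 5.15405555e-04,  9.47767349e-01,  3.18962044e-01,
         8.21691223e-02],
       [ 9.99999804e-01, -6.01793067e-04,  1.72291240e-04,
        -6.48156038e-05],
       [ 3.55241159e-04,  3.18961893e-01, -9.47767474e-01,
         3.11625004e-02],
       [ 0.00000000e+00,  0.00000000e+00,  0.00000000e+00,
         1.00000000e+00]])} 0.1734
[[ 0.047  0.999 -0.   ]
 [ 0.999 -0.047  0.001]
 [ 0.001 -0.    -1.   ]]
[0.38904897 0.24841095 0.00505804]
```

```bash
python3 -m jog '[[1,0.04,0.036,0,0,0,0],[1,0.04,0.036,0,0,0,0],[1,0.04,0.036,0,0,0,0],[1,0.04,0.036,0,0,0,0],[1,0.04,0.036,0,0,0,0],[1,0.04,0.036,0,0,0,0],[1,0.04,0.036,0,0,0,0],[1,0.04,0.036,0,0,0,0],[1,0.04,0.036,0,0,0,0],[1,0.034,0.031,0,0,0,0],[1,0,0,0,0,0,0]]'
python3 - <<'E'
from h import *
im,d,K,T=cam("wrist"); np.savez("w1.npz",im=im,d=d,K=K,T=T)
cv2.imwrite("pics/w1.png",cv2.resize(im[...,::-1],(800,600)))
w=cloud(d,K,T); z=w[...,2]; print("desk",np.nanmedian(z[abs(z)<.02]))
m=((z>.18)&(z<.215)).astype(np.uint8); nl,l,st,_=cv2.connectedComponentsWithStats(m); k=1+st[1:,4].argmax()
p=w[l==k]; print(st[k],rect(p),np.nanmedian(p[:,2]))
E
```

```text
t: 2.35
position: [0.5504, -0.1449, 0.5087]
eef_rot: [-2.273, -2.166, -0.0]
wrist_force: [-1.0, 0.6, -0.9]
width: 1.0
grasp_force: 0.0
desk -0.0004895563302026729
[  173   111   141   130 16844] (array([ 544.4, -145.2]), array([120.7, 120.4]), 86.6) 0.19465897549262698
```

View pics/w1.png

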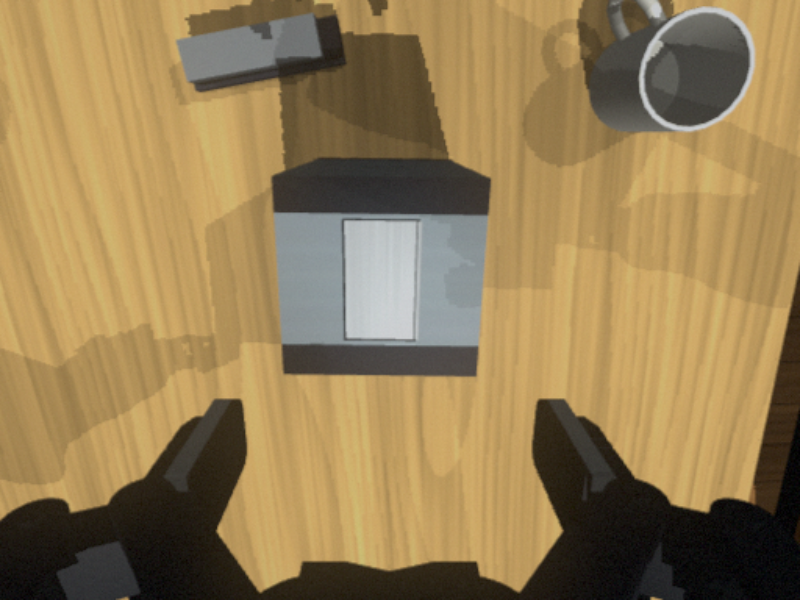

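The wrist view shows the dock at (382,280), the light flap at (343-418, 220-340) and the fingers below. I need to know which side the hinge is on, so I zoom in on the flap.

Run:
```python
from h import *
f=np.load("w1.npz"); im,d,K,T=[f[k] for k in("im","d","K","T")]
c=im[128:232,205:285]
cv2.imwrite("pics/flap.png",cv2.resize(c[...,::-1],(460,598),interpolation=cv2.INTER_CUBIC))
g=cv2.cvtColor(im,cv2.COLOR_RGB2GRAY)
print(g[150:210,212:276].mean(0).round().astype(int))
m=(g>165).astype(np.uint8); m[:, :190]=0; m[:,300:]=0; m[:130]=0; m[230:]=0
cs=max(cv2.findContours(m,cv2.RETR_EXTERNAL,cv2.CHAIN_APPROX_NONE)[0],key=cv2.contourArea)
p=np.array([ray(u,v,.195,K,T) for u,v in cs[:,0]]); print(rect(p))
```

```text
[150 150 151 151 151 151 149 112 104 175 197 194 192 191 191 192 193 194
 192 194 196 197 197 197 196 199 200 199 201 202 201 201 202 202 201 199
 201 204 205 202 200 200 200 200 202 204 203 203 204 204 204 204 194 168
 163 179 177 164 159 159 158 158 159 158]
(array([ 544.7, -144.8]), array([71.4, 40.7]), 86.1)
```

View pics/flap.png

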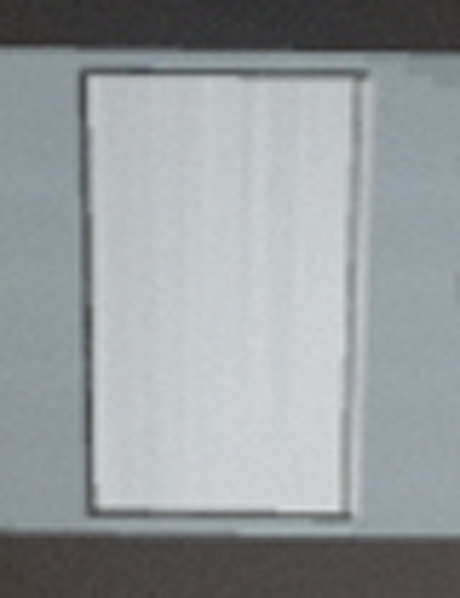

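```bash
python3 -m jog '[[1,0.05,-0.015,0,0,0,0],[1,0.05,-0.015,0,0,0,0],[1,0.05,-0.015,0,0,0,0],[1,0.05,-0.015,0,0,0,0],[1,0.05,-0.015,0,0,0,0],[1,0.042,-0.017,0,0,0,0],[1,0,0,0.02,0,0,-0.177],[1,0,0,0.02,0,0,-0.177],[1,0,0,0.02,0,0,-0.177],[1,0,0,0,0,0,0]]'
cat > lc.py <<'E'
from h import *
im,d,K,T=cam("wrist"); np.savez("w2.npz",im=im,d=d,K=K,T=T)
cv2.imwrite("pics/w2.png",cv2.resize(im[...,::-1],(800,600)))
w=cloud(d,K,T); z=w[...,2]; print("desk",np.nanmedian(z[abs(z)<.02]))
near=(abs(w[...,0]-.472)<.06)&(abs(w[...,1]-.151)<.06)
m=((z>.09)&(z<.125)&near).astype(np.uint8); nl,l,st,_=cv2.connectedComponentsWithStats(m); k=1+st[1:,4].argmax()
p=w[l==k]; print(st[k],rect(p),np.nanmedian(p[:,2]),im[l==k].mean(0))
o=ctrl.get_obs(); M=R.from_rotvec(o["eef_rot"]).as_matrix(); c=rect(p)[0]/1000
print("tool dxyz to centre", M.T@(np.r_[c,.275]-o["position"]), "tool y yaw",np.degrees(np.arctan2(M[1,1],M[0,1])))
E
python3 lc.py
```

```text
t: 3.65
position: [0.4718, 0.148, 0.4483]
eef_rot: [-1.635, -2.679, 0.004]
wrist_force: [0.5, 0.2, 0.5]
width: 1.001
grasp_force: 0.0
desk -0.0004823791836585378
[ 239  133   25   66 1615] (array([470.3, 152.3]), array([24.6, 63.7]), 27.9) 0.10946996758584626 [71.70154799 62.83219814 53.8873065 ]
tool dxyz to centre [0.0045268  0.00043301 0.17451991] tool y yaw 27.093673207006375
```

```bash
python3 -m jog '[[1,0.0045,0.0004,0.045,0,0,-0.014],[1,0,0,0.045,0,0,0],[1,0,0,0.045,0,0,0],[1,0,0,0.036,0,0,0],[1,0,0,0.015,0,0,0],[1,0,0,0,0,0,0]]'
python3 -m jog '[[0,0,0,0,0,0,0],[0,0,0,0,0,0,0],[0,0,0,0,0,0,0],[0,0,0,0,0,0,0],[0,0,0,0,0,0,0],[0,0,0,0,0,0,0]]'
```

```text
t: 4.45
position: [0.4711, 0.153, 0.2639]
eef_rot: [-1.616, -2.694, 0.0]
wrist_force: [-0.7, -0.4, 0.4]
width: 1.003
grasp_force: 0.0
t: 5.2
position: [0.471, 0.1534, 0.2646]
eef_rot: [1.613, 2.694, 0.001]
wrist_force: [-1.7, -0.1, 6.5]
width: 0.268
grasp_force: 59.8
```

```bash
python3 -m jog '[[0,0,0,-0.02,0,0,0],[0,0,0,-0.05,0,0,0],[0,0,0,-0.05,0,0,0],[0,0,0,-0.05,0,0,0],[0,0,0,-0.05,0,0,0],[0,0,0,-0.02,0,0,0],[0,0,0,0,0,0,0]]'
cat > see.py <<'E'
from h import *
import sys
dk=np.array([.5445,-.145]); yaw=-3.5
o=ctrl.get_obs(); M=R.from_rotvec(o["eef_rot"]).as_matrix(); p=o["position"]
print("t",o["t"],"f",o["wrist_force"].round(2),"mom",o["moment"].round(2),"w",round(o["width"],3),"g",round(o["grasp_force"],1),"pos",p.round(4))
a=np.degrees(np.arctan2(M[1,1],M[0,1])); print("tool y yaw",a.round(2),"tilt",M[:,2].round(4),"rz needed",np.radians(a-yaw).round(4))
rel=R.from_euler('z',-yaw,degrees=True).as_matrix()@np.r_[p[:2]-dk,0]; print("TCP in dock",rel[:2].round(4),"tool dxy to dock",(M.T@np.r_[dk-p[:2],0]).round(4))
E
python3 see.py
python3 - <<'E'
from h import *
# cartridge in hand, from fixed cameras
for n in ["scene","side"]:
    im,d,K,T=cam(n); w=cloud(d,K,T); z=w[...,2]
    m=(abs(w[...,0]-.472)<.06)&(abs(w[...,1]-.151)<.06)&(z>.2)&(z<.31)
    p=w[m]; print(n,m.sum(),"zmin",np.nanpercentile(p[:,2],1),rect(p))
    np.savez(n+"g.npz",im=im,d=d,K=K,T=T)
    for a,b in((.22,.25),(.27,.30)):
        q=p[(p[:,2]>a)&(p[:,2]<b)]; print(rect(q))
E
```

```text
t: 6.08
position: [0.4707, 0.1534, 0.5051]
eef_rot: [1.612, 2.693, 0.003]
wrist_force: [0.9, -0.0, -3.1]
width: 0.269
grasp_force: 59.4
t 6.075 f [ 0.87 -0.05 -3.13] mom [-0.    0.04  0.01] w 0.269 g 59.4 pos [0.4707 0.1534 0.5051]
tool y yaw 28.19 tilt [ 3.3e-03  3.0e-04 -1.0e+00] rz needed 0.5531
TCP in dock [-0.0919  0.2933] tool dxy to dock [-2.978e-01 -7.590e-02  2.000e-04]
scene 1529 zmin 0.24165389605585852 (array([479.5, 160.4]), array([22.5, 67.5]), 46.0)
(array([479.1, 160.2]), array([20.8, 67.3]), 46.7)
(array([479.8, 160.2]), array([21.4, 67.2]), 45.0)
side 558 zmin 0.24028481926626866 (array([472.2, 150.3]), array([28.4, 69. ]), 28.6)
(array([465. , 143.5]), array([21.3, 64.2]), 46.8)
(array([472.4, 149.5]), array([27.8, 67.4]), 28.6)
```

```bash
python3 -m jog '[[0,-0.025,-0.006,0,0,0,0],[0,-0.05,-0.013,0,0,0,0],[0,-0.05,-0.013,0,0,0,0],[0,-0.05,-0.013,0,0,0,0],[0,-0.05,-0.013,0,0,0.05],[0,-0.05,-0.013,0,0,0,0]]' ; python3 see.py
```

```text
t 6.175 f [-0.27  0.38 -2.07] mom [-0.01  0.03  0.01] w 0.269 g 59.4 pos [0.4704 0.1533 0.5024]
tool y yaw 28.19 tilt [-2.e-03 -2.e-04 -1.e+00] rz needed 0.5531
TCP in dock [-0.0921  0.2933] tool dxy to dock [-2.979e-01 -7.570e-02 -1.000e-04]Traceback (most recent call last):
ValueError: setting an array element with a sequence. The requested array has an inhomogeneous shape after 1 dimensions. The detected shape was (6,) + inhomogeneous part.
```

Typing slip (a short row); nothing moved. I'll resend it.

```bash
python3 -m jog '[[0,-0.025,-0.006,0,0,0,0],[0,-0.05,-0.013,0,0,0,0],[0,-0.05,-0.013,0,0,0,0],[0,-0.05,-0.013,0,0,0,0],[0,-0.05,-0.013,0,0,0,0],[0,-0.05,-0.013,0,0,0,0],[0,-0.023,-0.005,0,0,0,0.138],[0,0,0,0,0,0,0.138],[0,0,0,0,0,0,0.138],[0,0,0,0,0,0,0.139],[0,0,0,0,0,0,0],[0,0,0,0,0,0,0]]' ; python3 see.py
python3 - <<'E'
from h import *
im,d,K,T=cam("wrist"); w=cloud(d,K,T); z=w[...,2]
cv2.imwrite("pics/w3.png",cv2.resize(im[...,::-1],(800,600)))
m=((z>.188)&(z<.205)).astype(np.uint8); print("dock",rect(w[m>0]))
o=ctrl.get_obs(); M=R.from_rotvec(o["eef_rot"]).as_matrix(); t=(w-o["position"])@M
for lo,hi in((.157,.18),(.19,.22),(.23,.262)):
    q=t[(t[...,2]>lo)&(t[...,2]<hi)&(abs(t[...,0])<.06)&(abs(t[...,1])<.03)]
    print(lo,len(q),"x",np.percentile(q[:,0],[2,50,98]).round(4),"y",np.percentile(q[:,1],[1,50,99]).round(4), "zmax",q[:,2].max()) if len(q) else 0
E
```

```text
t: 7.68
position: [0.5445, -0.1452, 0.5025]
eef_rot: [-2.284, -2.154, 0.001]
wrist_force: [1.1, 0.9, -1.5]
width: 0.269
grasp_force: 59.2
t 7.675 f [ 1.08  0.86 -1.48] mom [-0.    0.01 -0.  ] w 0.269 g 59.2 pos [ 0.5445 -0.1452  0.5025]
tool y yaw -3.34 tilt [-1.9e-03  9.0e-04 -1.0e+00] rz needed 0.0028
TCP in dock [-0.     -0.0002] tool dxy to dock [0.0002 0.     0.    ]
dock (array([ 544.4, -144.8]), array([120. , 120.4]), 86.6)
0.157 1597 x [0.0067 0.0306 0.0312] y [-0.0244 -0.0001  0.0236] zmax 0.1799346997705545
0.19 645 x [0.0303 0.0309 0.0313] y [-0.012  -0.0007  0.011 ] zmax 0.2199995073484098
0.23 377 x [0.0305 0.0309 0.0313] y [-0.0123 -0.0008  0.0106] zmax 0.2613759632029968
```

View pics/w3.png

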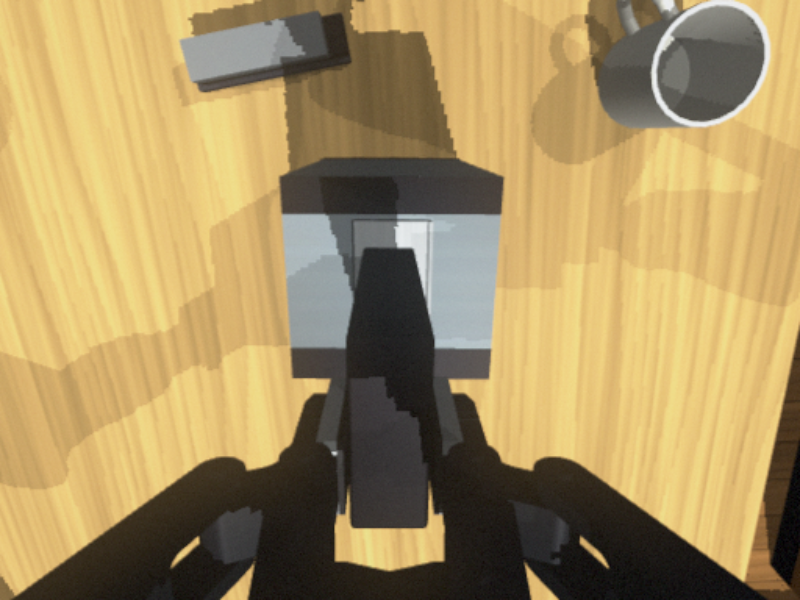

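Wrist view: the cartridge is straight in the fingers, its lower edge at (388,248), over the flap at (352-432, 220). I go down slowly through the flap.

```bash
python3 -m jog '[[0,0.0012,0.0006,0.02,0,0,0.003],[0,0,0,0.02,0,0,0],[0,0,0,0.008,0,0,0],[0,0,0,0.008,0,0,0],[0,0,0,0.008,0,0,0],[0,0,0,0.008,0,0,0],[0,0,0,0.008,0,0,0]]'; python3 see.py
python3 -m jog '[[0,0,0,0.006,0,0,0],[0,0,0,0.006,0,0,0],[0,0,0,0,0,0,0]]'; python3 see.py
```

```text
t: 8.6
position: [0.545, -0.1441, 0.423]
eef_rot: [-2.291, -2.149, 0.001]
wrist_force: [-1.6, 0.1, -0.8]
width: 0.266
grasp_force: 59.4
t 8.6 f [-1.56  0.07 -0.79] mom [0.02 0.41 0.03] w 0.266 g 59.4 pos [ 0.545  -0.1441  0.423 ]
tool y yaw -3.66 tilt [-6.e-04  1.e-04 -1.e+00] rz needed -0.0028
TCP in dock [0.0005 0.001 ] tool dxy to dock [-0.001  -0.0005  0.    ]
t: 8.98
position: [0.5451, -0.144, 0.4108]
eef_rot: [-2.29, -2.148, 0.001]
wrist_force: [-1.6, 0.0, -2.3]
width: 0.262
grasp_force: 59.0
t 8.975 f [-1.62  0.03 -2.34] mom [0.03 0.28 0.11] w 0.262 g 59.0 pos [ 0.5451 -0.144   0.4108]
tool y yaw -3.66 tilt [-1.1e-03  7.0e-04 -1.0e+00] rz needed -0.0028
TCP in dock [0.0006 0.001 ] tool dxy to dock [-0.001  -0.0006  0.    ]
```

The flap pushes toward -x (-1.6 N), so the hinge is on world +x, as expected. On into the channel.

```bash
python3 -m jog '[[0,0,0,0.004,0,0,0],[0,0,0,0.004,0,0,0],[0,0,0,0.004,0,0,0]]'; python3 -m jog '[[0,0,0,0.004,0,0,0],[0,0,0,0.004,0,0,0],[0,0,0,0.004,0,0,0],[0,0,0,0,0,0,0]]';python3 see.py
```

```text
t: 9.35
position: [0.5451, -0.1441, 0.3996]
eef_rot: [2.291, 2.149, 0.0]
wrist_force: [-1.3, -0.5, -1.4]
width: 0.267
grasp_force: 59.4
t: 9.85
position: [0.5451, -0.144, 0.3871]
eef_rot: [-2.291, -2.149, 0.0]
wrist_force: [-1.4, 0.2, -3.4]
width: 0.264
grasp_force: 59.1
t 9.85 f [-1.42  0.17 -3.4 ] mom [0.02 0.32 0.06] w 0.264 g 59.1 pos [ 0.5451 -0.144   0.3871]
tool y yaw -3.67 tilt [-9.e-04  5.e-04 -1.e+00] rz needed -0.0029
TCP in dock [0.0005 0.001 ] tool dxy to dock [-0.001  -0.0005  0.    ]
```

```bash
python3 -m jog '[[0,0,0,0.004,0,0,0],[0,0,0,0.004,0,0,0],[0,0,0,0.003,0,0,0],[0,0,0,0,0,0,0]]'; python3 -m jog '[[0.5,0,0,0,0,0,0],[0.5,0,0,0,0,0,0],[0.5,0,0,0,0,0,0],[0.5,0,0,0,0,0,0]]'; python3 see.py
```

```text
t: 10.35
position: [0.545, -0.144, 0.3771]
eef_rot: [2.291, 2.149, -0.0]
wrist_force: [-3.4, 0.8, 3.1]
width: 0.26
grasp_force: 59.9
t: 10.85
position: [0.5453, -0.1441, 0.3767]
eef_rot: [2.291, 2.149, 0.0]
wrist_force: [0.0, -0.6, 0.1]
width: 0.5
grasp_force: 0.0
t 10.85 f [ 0.   -0.63  0.09] mom [0.03 0.03 0.01] w 0.5 g 0.0 pos [ 0.5453 -0.1441  0.3767]
tool y yaw -3.67 tilt [ 3.e-04 -0.e+00 -1.e+00] rz needed -0.0029
TCP in dock [0.0007 0.001 ] tool dxy to dock [-0.001  -0.0007 -0.    ]
```

Released. I rise, turn 90° and close the fingers on the way, then check the cartridge.

```bash
python3 -m jog '[[0.5,0,0,-0.03,0,0,0],[0.5,0,0,-0.04,0,0,0],[0.2,0,0,-0.03,0,0,0],[0,0,0,0,0,0,0.175],[0,0,0,0,0,0,0.175],[0,0,0,0,0,0,0.175],[0,0,0,0,0,0,0.175],[0,0,0,0,0,0,0.175],[0,0,0,0,0,0,0.175],[0,0,0,0,0,0,0.175],[0,0,0,0,0,0,0.175],[0,0,0,0,0,0,0.171]]'
cat > st.py <<'E'
from h import *
import sys
out=[]
for n in ["scene","side","wrist"]:
    im,d,K,T=cam(n); w=cloud(d,K,T); z=w[...,2]
    m=(abs(w[...,0]-.5445)<.03)&(abs(w[...,1]+.145)<.04)&(z>.2)&(z<.24)
    q=w[m]
    if len(q)>20: print(n,len(q),"top z",np.percentile(q[:,2],[50,95]).round(4),rect(q[q[:,2]>np.percentile(q[:,2],95)-.006]))
    u,v=K[0,2]+0*1,0
    P=T[:3,:3].T@(np.array([.5445,-.145,.2])-T[:3,3]); u=int(K[0,2]+K[0,0]*P[0]/-P[2]); v=int(K[1,2]-K[1,1]*P[1]/-P[2]); 
    h=45 if n!="wrist" else 90
    c=im[max(v-h,0):v+h,max(u-h,0):u+h]; out.append(cv2.resize(c[...,::-1],(260,400 if 0 else 260)))
cv2.imwrite(sys.argv[1],np.hstack(out))
E
python3 st.py pics/s1.png; python3 see.py
```

```text
t: 12.35
position: [0.5452, -0.144, 0.4767]
eef_rot: [-3.14, 0.11, -0.0]
wrist_force: [0.2, 0.1, -0.3]
width: 0.001
grasp_force: 0.0
scene 369 top z [0.2213 0.2233] (array([ 544.8, -144.4]), array([64.9, 24.2]), 86.6)
side 402 top z [0.2223 0.225 ] (array([ 545.3, -146.6]), array([65.4, 23.9]), 86.0)
wrist 3299 top z [0.2221 0.2233] (array([ 544.3, -145.2]), array([64.2, 24.7]), 86.7)
t 12.5 f [-0.25  0.35 -0.82] mom [ 0.01 -0.01 -0.01] w 0.003 g 0.0 pos [ 0.5452 -0.144   0.4767]
tool y yaw -93.51 tilt [ 1.e-04  0.e+00 -1.e+00] rz needed -1.571
TCP in dock [0.0006 0.001 ] tool dxy to dock [-0.0006  0.001  -0.    ]
```

View pics/s1.png

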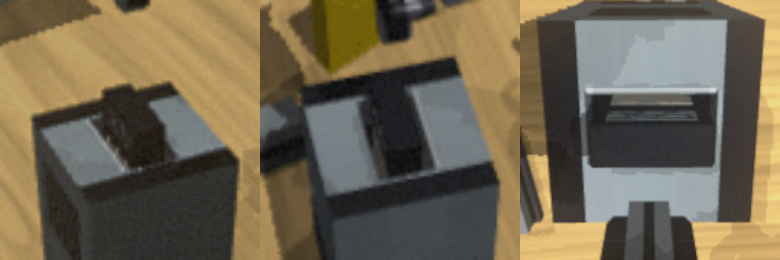

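The cartridge stands straight in the mouth, top at z about 0.2225, with the flap open behind it on +x. I come down with closed tips, shifted 3 mm away from the flap.

```bash
python3 -m jog '[[0,-0.0036,0.001,0.03,0,0,0],[0,0,0,0.03,0,0,0],[0,0,0,0.014,0,0,0],[0,0,0,0,0,0,0]]'; python3 -m jog '[[0,0,0,0.003,0,0,0],[0,0,0,0.003,0,0,0]]';python3 -m jog '[[0,0,0,0.002,0,0,0],[0,0,0,0.002,0,0,0]]';python3 -m jog '[[0,0,0,0.002,0,0,0],[0,0,0,0.002,0,0,0]]'; python3 -m jog '[[0,0,0,0.002,0,0,0],[0,0,0,0.002,0,0,0]]'|tail -5
```

```text
t: 13.0
position: [0.5414, -0.1448, 0.402]
eef_rot: [-3.139, 0.098, 0.003]
wrist_force: [-0.0, -0.5, -0.3]
width: -0.002
grasp_force: 0.0
t: 13.25
position: [0.5418, -0.1449, 0.3977]
eef_rot: [3.139, -0.1, 0.003]
wrist_force: [0.3, -1.4, -0.1]
width: -0.003
grasp_force: 0.0
t: 13.5
position: [0.5418, -0.145, 0.3947]
eef_rot: [3.138, -0.1, 0.005]
wrist_force: [-1.7, -0.9, 8.6]
width: -0.003
grasp_force: 4.4
t: 13.75
position: [0.5418, -0.145, 0.3906]
eef_rot: [3.138, -0.1, 0.005]
wrist_force: [-1.0, 0.4, 6.8]
width: -0.0
grasp_force: 3.4
position: [0.5417, -0.145, 0.3864]
eef_rot: [3.139, -0.1, 0.004]
wrist_force: [-1.2, 0.7, 5.7]
width: -0.001
grasp_force: 3.3
```

```bash
for i in 1; do python3 -m jog '[[0,0,0,0.003,0,0,0],[0,0,0,0.003,0,0,0],[0,0,0,0.003,0,0,0],[0,0,0,0.003,0,0,0]]'|sed -n '2p;4p'; python3 -m jog '[[0,0,0,0.003,0,0,0],[0,0,0,0.003,0,0,0],[0,0,0,0.003,0,0,0],[0,0,0,0.003,0,0,0]]'|sed -n '2p;4p'; python3 -m jog '[[0,0,0,0.003,0,0,0],[0,0,0,0.003,0,0,0],[0,0,0,0.003,0,0,0],[0,0,0,0.003,0,0,0]]'|sed -n '2p;4p';  python3 -m jog '[[0,0,0,0.003,0,0,0],[0,0,0,0.003,0,0,0],[0,0,0,0.003,0,0,0],[0,0,0,0.003,0,0,0]]'|sed -n '2p;4p'; done
```

```text
position: [0.5415, -0.145, 0.3741]
wrist_force: [-2.5, -0.5, 6.1]
position: [0.5415, -0.145, 0.3619]
wrist_force: [-2.5, 0.1, 6.3]
position: [0.5415, -0.145, 0.3499]
wrist_force: [-2.1, 0.1, 6.2]
position: [0.5415, -0.145, 0.3379]
wrist_force: [-2.2, -0.2, 6.1]
```

```bash
cat > ok.py <<'E'
import sys
from rig import ctrl
o=ctrl.get_obs(); f=o["wrist_force"]; print(round(o["t"],2),o["position"][2].round(4),f.round(1)); sys.exit(f[2]>9.5)
E
python3 -m jog '[[0,0,0,0.003,0,0,0],[0,0,0,0.003,0,0,0],[0,0,0,0.003,0,0,0],[0,0,0,0.003,0,0,0],[0,0,0,0.003,0,0,0],[0,0,0,0,0,0,0]]' >/dev/null; python3 ok.py && python3 -m jog '[[0,0,0,0.001,0,0,0]]' >/dev/null && python3 ok.py && python3 -m jog '[[0,0,0,0.001,0,0,0]]' >/dev/null && python3 ok.py && python3 -m jog '[[0,0,0,0.001,0,0,0]]' >/dev/null && python3 ok.py && python3 -m jog '[[0,0,0,0.001,0,0,0]]' >/dev/null && python3 ok.py && python3 -m jog '[[0,0,0,0.001,0,0,0]]' >/dev/null && python3 ok.py && python3 -m jog '[[0,0,0,0.001,0,0,0]]' >/dev/null && python3 ok.py && python3 -m jog '[[0,0,0,0.001,0,0,0]]' >/dev/null && python3 ok.py && python3 -m jog '[[0,0,0,0.001,0,0,0]]' >/dev/null && python3 ok.py
```

```text
16.75 0.3225 [-1.4 -0.2  4.7]False
```

```bash
sed -i 's/sys.exit(f\[2\]>9.5)/sys.exit(int(f[2]>9.5))/' ok.py
python3 -m jog '[[0,0,0,0.001,0,0,0]]' >/dev/null && python3 ok.py && python3 -m jog '[[0,0,0,0.001,0,0,0]]' >/dev/null && python3 ok.py && python3 -m jog '[[0,0,0,0.001,0,0,0]]' >/dev/null && python3 ok.py && python3 -m jog '[[0,0,0,0.001,0,0,0]]' >/dev/null && python3 ok.py && python3 -m jog '[[0,0,0,0.001,0,0,0]]' >/dev/null && python3 ok.py && python3 -m jog '[[0,0,0,0.001,0,0,0]]' >/dev/null && python3 ok.py && python3 -m jog '[[0,0,0,0.001,0,0,0]]' >/dev/null && python3 ok.py && python3 -m jog '[[0,0,0,0.001,0,0,0]]' >/dev/null && python3 ok.py
```

```text
16.88 0.3216 [-2.3 -0.2  4.8]
17.0 0.3206 [-2.9 -0.1  6.5]
17.12 0.3196 [-1.8  0.2  5.3]
17.25 0.3186 [-2.2  0.1  6.3]
17.38 0.3175 [-3.2 -0.7  6.1]
17.5 0.3165 [-2.8  0.4  6.3]
17.62 0.3155 [-1.7  0.4  5.7]
17.75 0.3145 [-3.  -1.   6.7]
```

```bash
python3 -m jog '[[0,0,0,0.001,0,0,0]]' >/dev/null && python3 ok.py && python3 -m jog '[[0,0,0,0.001,0,0,0]]' >/dev/null && python3 ok.py && python3 -m jog '[[0,0,0,0.001,0,0,0]]' >/dev/null && python3 ok.py && python3 -m jog '[[0,0,0,0.001,0,0,0]]' >/dev/null && python3 ok.py && python3 -m jog '[[0,0,0,0.001,0,0,0]]' >/dev/null && python3 ok.py && python3 -m jog '[[0,0,0,0.001,0,0,0]]' >/dev/null && python3 ok.py && python3 -m jog '[[0,0,0,0.001,0,0,0]]' >/dev/null && python3 ok.py && python3 -m jog '[[0,0,0,0.001,0,0,0]]' >/dev/null && python3 ok.py
```

```text
17.88 0.3138 [-4.7  0.7 12.1]
```

Force jumps at a top depth of about 55 mm, probably the seat. I'll check with small steps.

```bash
python3 -m jog '[[0,0,0,0,0,0,0]]' >/dev/null; python3 ok.py; python3 -m jog '[[0,0,0,0,0,0,0]]' >/dev/null; python3 ok.py;  python3 -m jog '[[0,0,0,0.0003,0,0,0]]' >/dev/null; python3 ok.py; python3 see.py
```

```text
18.0 0.3138 [-2.  -0.   7.7]
18.12 0.3138 [-3.  -1.1  7.9]
18.25 0.3138 [-3.3  0.7  9.8]
t 18.25 f [-3.32  0.68  9.81] mom [ 0.07  0.68 -0.01] w -0.001 g 2.3 pos [ 0.5415 -0.145   0.3138]
tool y yaw -93.67 tilt [ 0.001 -0.001 -1.   ] rz needed -1.5738
TCP in dock [-0.003  -0.0002] tool dxy to dock [ 0.003  -0.0002  0.    ]
```

```bash
sed -i 's/9.5/14/' ok.py; python3 -m jog '[[0,0,0,0.0003,0,0,0]]' >/dev/null; python3 ok.py && python3 -m jog '[[0,0,0,0.0003,0,0,0]]' >/dev/null && python3 ok.py && python3 -m jog '[[0,0,0,0.0003,0,0,0]]' >/dev/null && python3 ok.py && python3 -m jog '[[0,0,0,0,0,0,0]]' >/dev/null && python3 ok.py
```

```text
18.38 0.3137 [-4.3  0.3 12.7]
18.5 0.3136 [-5.2  0.9 13.4]
18.62 0.3136 [-5.3  1.2 14. ]
18.75 0.3136 [-4.3  0.6 13.4]
```

Run:
```python
from h import *
o=[]
for n in ["scene","side"]:
    im,d,K,T=cam(n)
    P=T[:3,:3].T@(np.array([.5445,-.145,.21])-T[:3,3]); u=int(K[0,2]+K[0,0]*P[0]/-P[2]); v=int(K[1,2]-K[1,1]*P[1]/-P[2])
    o.append(cv2.resize(im[v-50:v+40,u-40:u+40][...,::-1],(400,450),interpolation=cv2.INTER_CUBIC))
cv2.imwrite("pics/p1.png",np.clip(np.hstack(o).astype(float)*1.5,0,255))
```

```text
[ WARN:0@1.259] global loadsave.cpp:1063 imwrite_ Unsupported depth image for selected encoder is fallbacked to CV_8U.
```

View pics/p1.png

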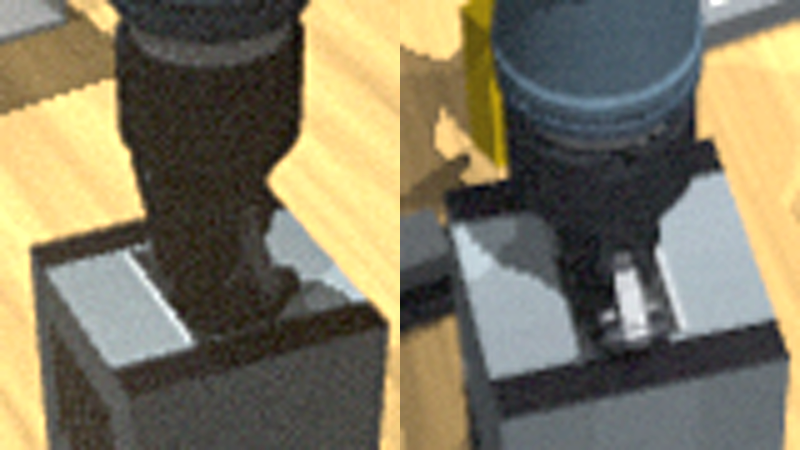

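The closed fingers go down inside the mouth, close to its -x side. To be sure the stop is the seat and not the gripper catching, I ease up 3 mm, centre and press again.

```bash
python3 -m jog '[[0,0,0,-0.003,0,0,0],[0,0.003,0,0,0,0,0],[0,0,0,0,0,0,0]]' >/dev/null; python3 ok.py;  python3 -m jog '[[0,0,0,0.001,0,0,0]]' >/dev/null; python3 ok.py && python3 -m jog '[[0,0,0,0.001,0,0,0]]' >/dev/null && python3 ok.py && python3 -m jog '[[0,0,0,0.0005,0,0,0]]' >/dev/null && python3 ok.py && python3 -m jog '[[0,0,0,0.0005,0,0,0]]' >/dev/null && python3 ok.py && python3 -m jog '[[0,0,0,0.0003,0,0,0]]' >/dev/null && python3 ok.py && python3 -m jog '[[0,0,0,0.0003,0,0,0]]' >/dev/null && python3 ok.py && python3 -m jog '[[0,0,0,0.0003,0,0,0]]' >/dev/null && python3 ok.py
```

```text
19.23 0.314 [-1.8 -1.8 -0.4]
19.35 0.3138 [-2.9 -1.3  6.7]
19.48 0.3136 [-5.5  0.1 11.8]
19.6 0.3136 [-5.3  0.2 13.3]
19.73 0.3135 [-7.5  0.4 14.4]
```

```bash
sed -i 's/14))/16.5))/' ok.py; sed -i 's/"\][2\].round(4)/"].round(4)/; s/o\["position"\]\[2\]/o["position"]/' ok.py; python3 -m jog '[[0,0,0,0.0004,0,0,0]]' >/dev/null; python3 ok.py && python3 -m jog '[[0,0,0,0.0004,0,0,0]]' >/dev/null && python3 ok.py && python3 -m jog '[[0,0,0,0.0004,0,0,0]]' >/dev/null && python3 ok.py && python3 -m jog '[[0,0,0,0.0004,0,0,0]]' >/dev/null && python3 ok.py && python3 -m jog '[[0,0,0,0.0004,0,0,0]]' >/dev/null && python3 ok.py
```

```text
19.85 [ 0.5447 -0.1451  0.3135] [-6.3  0.5 16.5]
19.98 [ 0.5447 -0.1451  0.3134] [-7.6  1.1 19.5]
```

```bash
python3 -m jog '[[0,0,0,-0.001,0,0,0]]' >/dev/null
python3 - <<'E'
from h import *
o=ctrl.get_obs(); f=o["wrist_force"]; m=o["moment"]; print(o["t"],o["position"].round(4),f.round(1),m.round(3))
for rz in(-.1,-.12,-.1734): print(rz,"rx",((rz*f[0]-m[1])/f[2]).round(4),"ry",((m[0]+rz*f[1])/f[2]).round(4))
im,d,K,T=cam("wrist")
cv2.imwrite("pics/p2.png",np.clip(cv2.resize(im[...,::-1],(800,600)).astype(float)*2,0,255).astype(np.uint8))
w=cloud(d,K,T); M=R.from_rotvec(o["eef_rot"]).as_matrix(); t=(w-o["position"])@M
for lo in np.arange(.06,.175,.01):
    q=t[(t[...,2]>lo)&(t[...,2]<lo+.01)&(abs(t[...,0])<.03)&(abs(t[...,1])<.06)]
    if len(q)>5: print(lo.round(2),len(q),"x",np.percentile(q[:,0],[2,98]).round(4),"y",np.percentile(q[:,1],[1,99]).round(4))
E
```

```text
20.1 [ 0.5448 -0.1452  0.3135] [-3.9 -0.2  5.4] [-0.037  0.488 -0.129]
-0.1 rx -0.019 ry -0.0035
-0.12 rx -0.0048 ry -0.0028
-0.1734 rx 0.0331 ry -0.001
0.08 1015 x [0.0159 0.0181] y [-0.0176  0.0173]
0.09 8641 x [0.006  0.0178] y [-0.0556  0.0552]
0.1 7244 x [-0.007   0.0175] y [-0.0489  0.0486]
0.11 23277 x [-0.008   0.0296] y [-0.0591  0.0589]
0.12 4492 x [-0.0101  0.0251] y [-0.0374  0.0371]
0.13 1023 x [-0.023   0.0116] y [-0.0374  0.0371]
0.14 248 x [-0.0232  0.0036] y [-0.0375  0.0371]
0.15 70 x [-0.0121 -0.0026] y [-0.0374  0.0366]
0.16 350 x [-0.0181 -0.0102] y [-0.0345  0.0344]
0.17 116 x [-0.0229 -0.0171] y [-0.0243  0.024 ]
```

View pics/p2.png

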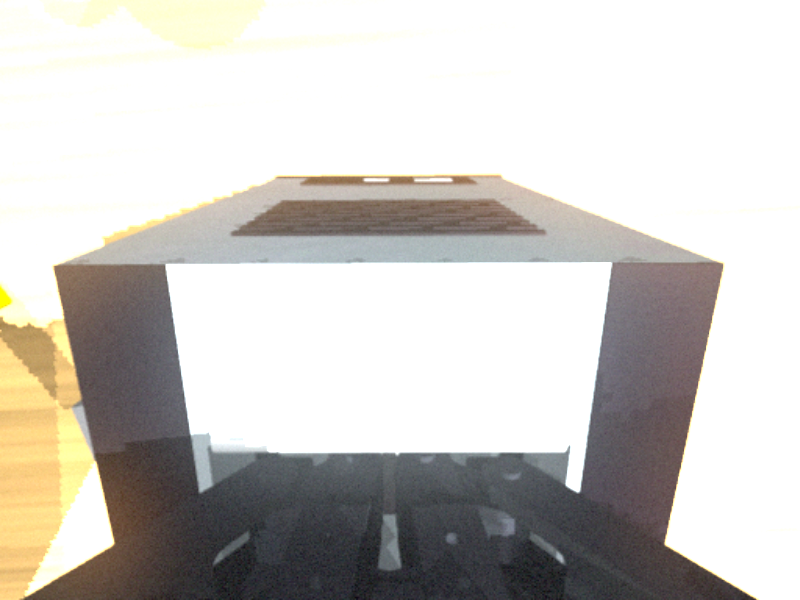

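Run:
```python
from h import *
o=ctrl.get_obs(); M=R.from_rotvec(o["eef_rot"]).as_matrix()
for n in["wrist","scene","side"]:
    im,d,K,T=cam(n); w=cloud(d,K,T); t=(w-o["position"])@M
    print(n)
    for lo in np.arange(.06,.125,.006):
        s=(t[...,2]>lo)&(t[...,2]<lo+.006)&(abs(t[...,0])<.05)&(abs(t[...,1])<.08)
        q=t[s]
        if len(q)>5: print(lo.round(3),len(q),"x",np.percentile(q[:,0],[1,50,99]).round(4),"y",np.percentile(q[:,1],[1,50,99]).round(4),"rgb",im[s].mean(0).round())
```

```text
wrist
0.084 1012 x [0.0157 0.017  0.0181] y [-0.0176 -0.0054  0.0173] rgb [22. 23. 26.]
0.09 4919 x [0.0086 0.0125 0.018 ] y [-0.0565 -0.0003  0.0561] rgb [31. 28. 28.]
0.096 5521 x [0.0022 0.012  0.0178] y [-0.0527 -0.0003  0.0524] rgb [33. 31. 30.]
0.102 4365 x [-0.0008  0.012   0.0177] y [-0.0479  0.0038  0.0477] rgb [31. 31. 32.]
0.108 3171 x [-0.0092  0.0113  0.0167] y [-0.0434 -0.0034  0.043 ] rgb [28. 28. 30.]
0.114 45280 x [-0.0077  0.0312  0.0496] y [-0.0593 -0.0006  0.0587] rgb [110. 114. 118.]
0.12 3647 x [-0.01    0.012   0.0491] y [-0.0375  0.0022  0.039 ] rgb [65. 70. 73.]
scene
0.06 59 x [-0.0101  0.0094  0.0189] y [-0.0435 -0.0359  0.0053] rgb [36. 31. 25.]
0.066 83 x [-0.0189  0.011   0.0202] y [-0.0467 -0.0192  0.0132] rgb [37. 33. 26.]
0.072 65 x [-0.0051  0.0106  0.0198] y [-0.055  -0.0336  0.0104] rgb [40. 35. 30.]
0.078 89 x [-0.0114  0.0065  0.0194] y [-0.0626 -0.0545  0.0159] rgb [37. 34. 28.]
0.084 80 x [-0.0108  0.0109  0.0177] y [-0.0629 -0.03    0.0528] rgb [37. 33. 26.]
0.09 52 x [-0.0074  0.012   0.0175] y [-0.0596 -0.0178  0.0533] rgb [37. 31. 24.]
0.09
[... 607 characters left out ...]
0201] y [0.0124 0.0476 0.0593] rgb [92. 93. 96.]
0.078 76 x [-0.0168 -0.0005  0.02  ] y [0.0158 0.0562 0.0621] rgb [66. 67. 70.]
0.084 44 x [-0.0151 -0.0049  0.0144] y [0.0135 0.0453 0.0618] rgb [48. 49. 51.]
0.09 9 x [-0.0154 -0.0105  0.0106] y [0.0134 0.0172 0.0528] rgb [20. 21. 22.]
0.096 12 x [-0.0156 -0.0114  0.0144] y [-0.0033  0.0168  0.0522] rgb [22. 23. 24.]
0.102 23 x [-0.0155 -0.0101  0.0175] y [-0.0178  0.0159  0.0435] rgb [28. 29. 31.]
0.108 13 x [-0.0217 -0.0102  0.0117] y [0.0138 0.0157 0.0503] rgb [26. 27. 29.]
0.114 1199 x [-0.0494 -0.0207  0.0495] y [-0.0566  0.0216  0.0605] rgb [73. 77. 81.]
0.12 217 x [-0.0492 -0.0082  0.049 ] y [-0.0467  0.0356  0.0609] rgb [75. 80. 84.]
```

Measured: the closed linkage spreads to ±43 mm at tool z 0.111 and narrows toward the mouth's ±37 mm at the dock's top level. So the stop may be the gripper's knuckles on the mouth's edges. Test: shift 3 mm along y and press again. If the knuckles are catching, it stops about 3 mm higher.

```bash
sed -i 's/16.5))/8))/' ok.py; python3 -m jog '[[0,0,0,-0.004,0,0,0],[0,0,0,-0.003,0,0,0],[0,-0.003,0.003,0,0,0,0],[0,0,0,0,0,0,0]]' >/dev/null; python3 ok.py;  python3 -m jog '[[0,0,0,0.001,0,0,0]]' >/dev/null; python3 ok.py && python3 -m jog '[[0,0,0,0.001,0,0,0]]' >/dev/null && python3 ok.py && python3 -m jog '[[0,0,0,0.001,0,0,0]]' >/dev/null && python3 ok.py && python3 -m jog '[[0,0,0,0.001,0,0,0]]' >/dev/null && python3 ok.py && python3 -m jog '[[0,0,0,0.001,0,0,0]]' >/dev/null && python3 ok.py && python3 -m jog '[[0,0,0,0.001,0,0,0]]' >/dev/null && python3 ok.py && python3 -m jog '[[0,0,0,0.001,0,0,0]]' >/dev/null && python3 ok.py
```

```text
20.8 [ 0.5412 -0.1479  0.3186] [-2.1  0.5 -0.5]
20.93 [ 0.5415 -0.1479  0.3179] [-1.4  1.2  2. ]
21.05 [ 0.5416 -0.1478  0.3172] [-1.9  2.8  6.3]
21.18 [ 0.5418 -0.1476  0.3167] [-1.3  3.8  9.3]
```

The stop came about 4 mm higher, with a side force. So it is the gripper's knuckles on the mouth's edges, and the cartridge is not proven home (top about 55 mm down). Instead I'll straddle the dock's -y wall half open, with one finger in the bay and the other outside. I draw out and measure the open linkage first.

```bash
python3 -m jog '[[0,0,0,-0.01,0,0,0],[0,0,0,-0.02,0,0,0],[0,0,0,-0.025,0,0,0],[0,0,0,-0.025,0,0,0],[0.5,0,0.02,0,0,0,0],[0.5,0,0.02,0,0,0,0],[0.5,0,0,0,0,0,0],[0.5,0,0,0,0,0,0]]'; python3 see.py
python3 - <<'E'
from h import *
o=ctrl.get_obs(); M=R.from_rotvec(o["eef_rot"]).as_matrix()
for n in["wrist","scene","side"]:
    im,d,K,T=cam(n); w=cloud(d,K,T); t=(w-o["position"])@M
    print(n, "flap z", np.nanmedian(w[(abs(w[...,0]-.5445)<.012)&(abs(w[...,1]+.125)<.01)&(w[...,2]<.22)][:,2]) )
    for lo in np.arange(.08,.18,.01):
        s=(t[...,2]>lo)&(t[...,2]<lo+.01)&(abs(t[...,0])<.05)&(abs(t[...,1])<.1)
        q=t[s]
        if len(q)>5: h=np.sort(abs(q[:,1])); print(lo.round(3),len(q),"y",np.percentile(q[:,1],[0,100]).round(4),"inner |y|",h[:3].round(4),"x",np.percentile(q[:,0],[0,100]).round(4))
E
```

```text
t: 22.18
position: [0.5385, -0.1882, 0.3946]
eef_rot: [-3.139, 0.103, 0.003]
wrist_force: [0.4, 0.2, -0.0]
width: 0.497
grasp_force: 0.0
t 22.175 f [ 0.37  0.17 -0.04] mom [0.01 0.03 0.03] w 0.497 g 0.0 pos [ 0.5385 -0.1882  0.3946]
tool y yaw -93.75 tilt [-0.0017  0.0014 -1.    ] rz needed -1.5751
TCP in dock [-0.0033 -0.0435] tool dxy to dock [ 0.0032 -0.0435  0.0001]
wrist flap z 0.1940985904124471
0.08 985 y [-0.0245  0.0244] inner |y| [0.0113 0.0115 0.0115] x [0.0155 0.0188]
0.09 8976 y [-0.0626  0.0631] inner |y| [0. 0. 0.] x [0.0024 0.0185]
0.1 5429 y [-0.0609  0.0603] inner |y| [0.0016 0.0028 0.0033] x [-0.0091  0.0183]
0.11 8410 y [-0.0572  0.0568] inner |y| [0.0195 0.0196 0.0197] x [-0.0128  0.0154]
0.12 2825 y [-0.0548  0.0541] inner |y| [0.021  0.0212 0.0214] x [-0.0124  0.0146]
0.13 1435 y [-0.0406  0.0425] inner |y| [0.0209 0.0209 0.021 ] x [-0.0115  0.0128]
0.14 1205 y [-0.0354  0.0349] inner |y| [0.0209 0.021  0.021 ] x [-0.0112  0.0119]
0.15 987 y [-0.0351  0.0348] inner |y| [0.0208 0.0209 0.021 ] x [-0.0115  0.0124]
0.16 645 y [-0.0349  0.0345] inner |y| [0.0209 0.0
[... 1013 characters left out ...]
47] inner |y| [0.0179 0.0189 0.0193] x [-0.0153  0.018 ]
0.09 65 y [-0.0166  0.0619] inner |y| [0.0166 0.0188 0.0188] x [-0.0153  0.0179]
0.1 81 y [-0.0208  0.0585] inner |y| [0.0166 0.017  0.0177] x [-0.0156  0.0187]
0.11 46 y [0.0283 0.055 ] inner |y| [0.0283 0.0289 0.0291] x [-0.0112  0.0138]
0.12 16 y [-0.0277  0.0522] inner |y| [0.0256 0.0277 0.0282] x [-0.0115  0.0129]
0.13 7 y [-0.0304  0.0278] inner |y| [0.0221 0.0223 0.0252] x [-0.0102 -0.0082]
0.14 15 y [-0.028   0.0356] inner |y| [0.0212 0.0222 0.0222] x [-0.0095  0.008 ]
0.15 33 y [-0.0285  0.0352] inner |y| [0.0216 0.0216 0.0225] x [-0.0093  0.0115]
0.16 18 y [-0.0227  0.0336] inner |y| [0.0196 0.022  0.0223] x [-0.0092  0.012 ]
```

With the fingers half open they are 14 mm thick, clear inside down to tool z 0.11, with the linkage within ±63 mm. Where it now stands (43 mm off in y) the inner finger lies in the pocket and the outer one clears the dock by 4 mm. The flap is shut again. I go down through it.

```bash
python3 -m jog '[[0.5,0,0,0.01,0,0,0],[0.5,0,0,0.01,0,0,0],[0.5,0,0,0.01,0,0,0]]' >/dev/null; python3 ok.py && python3 -m jog '[[0.5,0,0,0.007,0,0,0],[0.5,0,0,0.007,0,0,0]]' >/dev/null && python3 ok.py && python3 -m jog '[[0.5,0,0,0.005,0,0,0],[0.5,0,0,0.005,0,0,0]]' >/dev/null && python3 ok.py && python3 -m jog '[[0.5,0,0,0.005,0,0,0],[0.5,0,0,0.005,0,0,0]]' >/dev/null && python3 ok.py && python3 -m jog '[[0.5,0,0,0.003,0,0,0],[0.5,0,0,0.003,0,0,0]]' >/dev/null && python3 ok.py && python3 -m jog '[[0.5,0,0,0.003,0,0,0]]' >/dev/null && python3 ok.py
```

```text
22.7 [ 0.5386 -0.1875  0.3646] [-1.  -0.3  1.8]
22.95 [ 0.5389 -0.1877  0.3516] [-0.1 -0.1  3.3]
23.2 [ 0.5387 -0.1878  0.3416] [-0.6 -1.   2.7]
23.45 [ 0.5386 -0.1877  0.3313] [-0.9  0.1  2.9]
23.7 [ 0.5387 -0.1877  0.3254] [-0.8  0.3  1.8]
23.82 [ 0.5388 -0.1878  0.3225] [-0.9  0.8  0.7]
```

```bash
python3 -m jog '[[0.5,0,0,0.003,0,0,0]]' >/dev/null; python3 ok.py && python3 -m jog '[[0.5,0,0,0.003,0,0,0]]' >/dev/null && python3 ok.py && python3 -m jog '[[0.5,0,0,0.001,0,0,0]]' >/dev/null && python3 ok.py && python3 -m jog '[[0.5,0,0,0.001,0,0,0]]' >/dev/null && python3 ok.py && python3 -m jog '[[0.5,0,0,0.001,0,0,0]]' >/dev/null && python3 ok.py && python3 -m jog '[[0.5,0,0,0.001,0,0,0]]' >/dev/null && python3 ok.py && python3 -m jog '[[0.5,0,0,0.001,0,0,0]]' >/dev/null && python3 ok.py && python3 -m jog '[[0.5,0,0,0.001,0,0,0]]' >/dev/null && python3 ok.py && python3 -m jog '[[0.5,0,0,0.001,0,0,0]]' >/dev/null && python3 ok.py
```

```text
23.95 [ 0.5387 -0.1877  0.3194] [-2.2 -1.2  1.1]
24.07 [ 0.5387 -0.1877  0.3164] [-1.   0.2  1. ]
24.2 [ 0.5387 -0.1877  0.3153] [-1.  -0.1  0.5]
24.32 [ 0.5388 -0.1877  0.3146] [-1.1  0.3  1. ]
24.45 [ 0.5388 -0.1878  0.3137] [-1.  -0.   0.6]
24.57 [ 0.5388 -0.1877  0.3127] [-1.5 -0.1  1.6]
24.7 [ 0.5388 -0.1877  0.3117] [-2.   0.4  0.7]
24.82 [ 0.5388 -0.1878  0.311 ] [-1.9 -0.5  4.9]
24.95 [ 0.5387 -0.1879  0.3101] [-2.2 -1.4  4.3]
```

Contact at 0.311, and it slides at about 4.5 N, so it was indeed not home. I carry on.

```bash
python3 -m jog '[[0.5,0,0,0.001,0,0,0]]' >/dev/null; python3 ok.py && python3 -m jog '[[0.5,0,0,0.001,0,0,0]]' >/dev/null && python3 ok.py && python3 -m jog '[[0.5,0,0,0.001,0,0,0]]' >/dev/null && python3 ok.py && python3 -m jog '[[0.5,0,0,0.001,0,0,0]]' >/dev/null && python3 ok.py && python3 -m jog '[[0.5,0,0,0.001,0,0,0]]' >/dev/null && python3 ok.py && python3 -m jog '[[0.5,0,0,0.001,0,0,0]]' >/dev/null && python3 ok.py && python3 -m jog '[[0.5,0,0,0.001,0,0,0]]' >/dev/null && python3 ok.py && python3 -m jog '[[0.5,0,0,0.001,0,0,0]]' >/dev/null && python3 ok.py
```

```text
25.07 [ 0.5388 -0.188   0.309 ] [-2.8 -1.1  4.9]
25.2 [ 0.5387 -0.188   0.308 ] [-2.8 -0.5  5.5]
25.32 [ 0.5388 -0.1879  0.3071] [-2.3 -0.3  6. ]
25.45 [ 0.5387 -0.1879  0.3061] [-3.2 -0.2  6. ]
25.57 [ 0.5387 -0.1879  0.3051] [-2.9 -0.2  5.3]
25.7 [ 0.5387 -0.1879  0.3041] [-3.2 -0.7  5.8]
25.82 [ 0.5387 -0.188   0.3032] [-3.5 -1.8  7. ]
25.95 [ 0.5387 -0.1881  0.3023] [-3.5 -1.3  6.2]
```

```bash
sed -i 's/>8))/>9))/' ok.py; python3 -m jog '[[0.5,0,0,0.001,0,0,0]]' >/dev/null; python3 ok.py && python3 -m jog '[[0.5,0,0,0.001,0,0,0]]' >/dev/null && python3 ok.py && python3 -m jog '[[0.5,0,0,0.001,0,0,0]]' >/dev/null && python3 ok.py && python3 -m jog '[[0.5,0,0,0.001,0,0,0]]' >/dev/null && python3 ok.py && python3 -m jog '[[0.5,0,0,0.0007,0,0,0]]' >/dev/null && python3 ok.py
```

```text
26.07 [ 0.5387 -0.1882  0.3014] [-3.8 -2.7  7.7]
26.2 [ 0.5387 -0.1883  0.3005] [-4.7 -3.3  8.4]
26.32 [ 0.5387 -0.1885  0.2996] [-5.3 -4.1  9.3]
```

A growing -y force shows the outer finger's link touching the dock's outer edge. I ease up, open a little more and shift outward, then press again.

```bash
python3 -m jog '[[0.5,0,0,-0.003,0,0,0],[0.62,0.001,0.0025,0,0,0,0],[0.62,0,0,0,0,0,0]]'; python3 ok.py;  python3 -m jog '[[0.62,0,0,0.001,0,0,0]]' >/dev/null; python3 ok.py && python3 -m jog '[[0.62,0,0,0.001,0,0,0]]' >/dev/null && python3 ok.py && python3 -m jog '[[0.62,0,0,0.001,0,0,0]]' >/dev/null && python3 ok.py && python3 -m jog '[[0.62,0,0,0.001,0,0,0]]' >/dev/null && python3 ok.py && python3 -m jog '[[0.62,0,0,0.0007,0,0,0]]' >/dev/null && python3 ok.py
```

```text
t: 26.7
position: [0.5396, -0.1901, 0.3012]
eef_rot: [-3.139, 0.101, 0.001]
wrist_force: [-2.1, -0.2, -0.5]
width: 0.62
grasp_force: 1.0
26.7 [ 0.5396 -0.1901  0.3012] [-2.1 -0.2 -0.5]
26.82 [ 0.5398 -0.1901  0.3006] [-1.9 -0.2  2.1]
26.95 [ 0.5398 -0.1902  0.2998] [-1.5 -0.4  0.8]
27.07 [ 0.5397 -0.1902  0.2988] [-2.2 -0.   0.9]
27.2 [ 0.5397 -0.1902  0.2979] [-2.6  0.2  7.4]
27.32 [ 0.5396 -0.1903  0.2978] [-3.9  1.4  8.4]
```

```bash
sed -i 's/>9))/>13))/' ok.py; python3 -m jog '[[0.62,0,0,0.0005,0,0,0]]' >/dev/null; python3 ok.py && python3 -m jog '[[0.62,0,0,0.0005,0,0,0]]' >/dev/null && python3 ok.py && python3 -m jog '[[0.62,0,0,0.0005,0,0,0]]' >/dev/null && python3 ok.py && python3 -m jog '[[0.62,0,0,0.0005,0,0,0]]' >/dev/null && python3 ok.py; python3 see.py
```

```text
27.45 [ 0.5396 -0.1903  0.2976] [-3.6  0.9  8.4]
27.57 [ 0.5396 -0.1903  0.2973] [-4.1  1.4  9.5]
27.7 [ 0.5396 -0.1903  0.2971] [-4.6  1.  11.4]
27.82 [ 0.5396 -0.1903  0.2968] [-5.   1.  12.5]
t 27.825 f [-4.97  0.96 12.52] mom [0.58 0.81 0.2 ] w 0.623 g 6.5 pos [ 0.5396 -0.1903  0.2968]
tool y yaw -93.67 tilt [ 1.2e-03 -9.0e-04 -1.0e+00] rz needed -1.5738
TCP in dock [-0.0021 -0.0456] tool dxy to dock [ 0.002  -0.0456 -0.    ]
```

About 5 N/mm at the end, and the moment puts the whole force on the inner fingertip. This is the seat's rubber, at roughly 68 mm. I press to about 15 N and hold.

```bash
python3 -m jog '[[0.62,0,0,0.0005,0,0,0]]' >/dev/null; python3 ok.py && python3 -m jog '[[0.62,0,0,0.0005,0,0,0]]' >/dev/null && python3 ok.py;  python3 -m jog '[[0.62,0,0,0,0,0,0],[0.62,0,0,0,0,0,0],[0.62,0,0,0,0,0,0]]'>/dev/null; python3 see.py
```

```text
27.95 [ 0.5396 -0.1904  0.2964] [-6.1  0.9 13.5]
t 28.325 f [-4.67  1.3  13.3 ] mom [0.58 0.77 0.12] w 0.62 g 6.7 pos [ 0.5396 -0.1904  0.2964]
tool y yaw -93.67 tilt [ 0.0012 -0.001  -1.    ] rz needed -1.5737
TCP in dock [-0.0022 -0.0456] tool dxy to dock [ 0.002  -0.0456 -0.    ]
```

Now the same from the +y side, so that the cartridge sits level.

```bash
python3 -m jog '[[0.62,0,0,-0.01,0,0,0],[0.62,0,0,-0.025,0,0,0],[0.62,0,0,-0.025,0,0,0],[0.62,0,0,-0.03,0,0,0],[0.62,0,-0.03,0,0,0,0],[0.62,0,-0.03,0,0,0,0],[0.62,0,-0.031,0,0,0,0],[0.62,0,0,0,0,0,0]]'; python3 see.py
python3 - <<'E'
from h import *
im,d,K,T=cam("wrist"); w=cloud(d,K,T)
q=w[(abs(w[...,0]-.5445)<.017)&(abs(w[...,1]+.17)<.01)&(w[...,2]<.22)]; print(len(q),np.percentile(q[:,2],[5,50,95]))
E
```

```text
t: 29.32
position: [0.5457, -0.0977, 0.3849]
eef_rot: [-3.14, 0.097, -0.002]
wrist_force: [0.9, 0.0, -0.1]
width: 0.623
grasp_force: 0.0
t 29.325 f [ 0.93  0.04 -0.1 ] mom [ 0.01 -0.02  0.01] w 0.623 g 0.0 pos [ 0.5457 -0.0977  0.3849]
tool y yaw -93.53 tilt [ 1.1e-03  3.0e-04 -1.0e+00] rz needed -1.5713
TCP in dock [-0.0017  0.0473] tool dxy to dock [ 0.0017  0.0473 -0.    ]
2045 [0.19316883 0.19411812 0.19508209]
```

```bash
python3 -m jog '[[0.62,0,0.001,0.01,0,0,0],[0.62,0,0,0.01,0,0,0]]' >/dev/null; python3 ok.py && python3 -m jog '[[0.62,0,0,0.007,0,0,0],[0.62,0,0,0.007,0,0,0]]' >/dev/null && python3 ok.py && python3 -m jog '[[0.62,0,0,0.007,0,0,0],[0.62,0,0,0.007,0,0,0]]' >/dev/null && python3 ok.py && python3 -m jog '[[0.62,0,0,0.005,0,0,0],[0.62,0,0,0.005,0,0,0]]' >/dev/null && python3 ok.py && python3 -m jog '[[0.62,0,0,0.005,0,0,0],[0.62,0,0,0.005,0,0,0]]' >/dev/null && python3 ok.py && python3 -m jog '[[0.62,0,0,0.004,0,0,0],[0.62,0,0,0.004,0,0,0]]' >/dev/null && python3 ok.py && python3 -m jog '[[0.62,0,0,0.003,0,0,0]]' >/dev/null && python3 ok.py
```

```text
29.62 [ 0.5453 -0.1014  0.3636] [-0.7  0.2  1.4]
29.88 [ 0.5455 -0.101   0.3502] [-1.1 -0.2  2.8]
30.12 [ 0.5452 -0.1005  0.3361] [-0.  -0.2  3. ]
30.38 [ 0.5452 -0.1004  0.326 ] [-0.8  1.1  1.5]
30.62 [ 0.5453 -0.1004  0.316 ] [-1.4 -0.1  1.3]
30.88 [ 0.5453 -0.1005  0.3082] [-2.2 -0.5  0.7]
31.0 [ 0.5453 -0.1005  0.3052] [-0.7  0.7  1.5]
```

```bash
sed -i 's/>13))/>7.5))/' ok.py; python3 -m jog '[[0.62,0,0,0.002,0,0,0]]' >/dev/null; python3 ok.py && python3 -m jog '[[0.62,0,0,0.0015,0,0,0]]' >/dev/null && python3 ok.py && python3 -m jog '[[0.62,0,0,0.001,0,0,0]]' >/dev/null && python3 ok.py && python3 -m jog '[[0.62,0,0,0.001,0,0,0]]' >/dev/null && python3 ok.py && python3 -m jog '[[0.62,0,0,0.001,0,0,0]]' >/dev/null && python3 ok.py && python3 -m jog '[[0.62,0,0,0.001,0,0,0]]' >/dev/null && python3 ok.py && python3 -m jog '[[0.62,0,0,0.0007,0,0,0]]' >/dev/null && python3 ok.py; python3 see.py | head -1
```

```text
31.12 [ 0.5454 -0.1004  0.3033] [-2.   0.6  0.6]
31.25 [ 0.5454 -0.1005  0.3019] [-1.5 -0.7  0.9]
31.38 [ 0.5454 -0.1005  0.301 ] [-2.2 -0.   1. ]
31.5 [ 0.5454 -0.1005  0.3   ] [-0.8  0.1  0.9]
31.62 [ 0.5454 -0.1005  0.299 ] [-0.6  0.2  1.3]
31.75 [ 0.5454 -0.1005  0.298 ] [-2.6 -0.6  5.2]
31.88 [ 0.5454 -0.1005  0.2979] [-4.1  1.5  9.2]
t 31.875 f [-4.08  1.48  9.18] mom [-0.07  0.55 -0.08] w 0.619 g 4.3 pos [ 0.5454 -0.1005  0.2979]
```

```bash
sed -i 's/>7.5))/>14))/' ok.py; python3 -m jog '[[0.62,0,0,0.0005,0,0,0]]' >/dev/null; python3 ok.py && python3 -m jog '[[0.62,0,0,0.0005,0,0,0]]' >/dev/null && python3 ok.py && python3 -m jog '[[0.62,0,0,0.0005,0,0,0]]' >/dev/null && python3 ok.py && python3 -m jog '[[0.62,0,0,0.0005,0,0,0]]' >/dev/null && python3 ok.py && python3 -m jog '[[0.62,0,0,0.0005,0,0,0]]' >/dev/null && python3 ok.py;python3 -m jog '[[0.62,0,0,0,0,0,0],[0.62,0,0,0,0,0,0]]'>/dev/null; python3 see.py | head -1
```

```text
32.0 [ 0.5454 -0.1004  0.2978] [-5.1  1.3  9.5]
32.12 [ 0.5453 -0.1004  0.2977] [-4.8  2.6 12.1]
32.25 [ 0.5453 -0.1003  0.2974] [-5.1  2.7 12.7]
32.38 [ 0.5453 -0.1002  0.2971] [-5.8  3.5 14.3]
t 32.625 f [-4.55  3.18 12.16] mom [ 0.13  0.9  -0.16] w 0.622 g 6.8 pos [ 0.5453 -0.1001  0.2971]
```

Both sides now bottom on the same springy level. One last small squeeze, then I draw out.

```bash
python3 -m jog '[[0.62,0,0,0.0005,0,0,0]]' >/dev/null; python3 ok.py && python3 -m jog '[[0.62,0,0,0.0004,0,0,0]]' >/dev/null && python3 ok.py && python3 -m jog '[[0.62,0,0,0.0004,0,0,0]]' >/dev/null && python3 ok.py; python3 -m jog '[[0.62,0,0,0,0,0,0],[0.62,0,0,0,0,0,0]]'>/dev/null; python3 see.py | head -1
```

```text
32.75 [ 0.5454 -0.1001  0.2969] [-6.3  4.4 16.7]
t 33.0 f [-5.95  3.83 15.04] mom [ 0.21  0.96 -0.1 ] w 0.624 g 7.7 pos [ 0.5453 -0.1001  0.2969]
```

Some side force again (outer link grazing). I ease up, shift 2.5 mm outward and re-press for a clean reading.

```bash
sed -i 's/>14))/>12))/' ok.py; python3 -m jog '[[0.62,0,0,-0.004,0,0,0],[0.62,0,-0.003,0,0,0,0],[0.62,0,0,0,0,0,0]]'>/dev/null; python3 ok.py; python3 -m jog '[[0.62,0,0,0.001,0,0,0]]' >/dev/null; python3 ok.py && python3 -m jog '[[0.62,0,0,0.0005,0,0,0]]' >/dev/null && python3 ok.py && python3 -m jog '[[0.62,0,0,0.0005,0,0,0]]' >/dev/null && python3 ok.py && python3 -m jog '[[0.62,0,0,0.0005,0,0,0]]' >/dev/null && python3 ok.py && python3 -m jog '[[0.62,0,0,0.0005,0,0,0]]' >/dev/null && python3 ok.py && python3 -m jog '[[0.62,0,0,0.0005,0,0,0]]' >/dev/null && python3 ok.py && python3 -m jog '[[0.62,0,0,0.0005,0,0,0]]' >/dev/null && python3 ok.py; python3 see.py | head -1
```

```text
33.38 [ 0.5457 -0.0974  0.2986] [-1.7 -0.8  0.7]
33.5 [ 0.5457 -0.0975  0.2977] [-0.8  1.1  3.4]
33.62 [ 0.5457 -0.0975  0.2976] [-3.4  1.9  6.5]
33.75 [ 0.5457 -0.0975  0.2976] [-3.9  2.4  9.1]
33.88 [ 0.5457 -0.0974  0.2975] [-5.   1.5 11.8]
34.0 [ 0.5457 -0.0973  0.2973] [-4.5  2.7 12.1]
t 34.0 f [-4.48  2.74 12.12] mom [ 0.1   0.85 -0.11] w 0.617 g 6.6 pos [ 0.5457 -0.0973  0.2973]
```

The level repeats at 0.2977 and the load sits on the cartridge through the fingertip, so it is on the seat. I draw out and check the flap.

```bash
python3 -m jog '[[0.62,0,0,-0.01,0,0,0],[0.62,0,0,-0.025,0,0,0],[0.62,0,0,-0.025,0,0,0],[0.62,0,0,-0.03,0,0,0],[0.62,0,0,-0.05,0,0,0],[0.62,0,-0.03,-0.04,0,0,0],[0.62,0,0,0,0,0,0],[0.62,0,0,0,0,0,0]]'|head -4
python3 - <<'E'
from h import *
im,d,K,T=cam("wrist"); w=cloud(d,K,T)
A=R.from_euler('z',3.5,degrees=True).as_matrix(); q=(w-np.array([.5445,-.145,0]))@A.T
s=(abs(q[...,0])<.019)&(abs(q[...,1])<.033)&(q[...,2]>.1)&(q[...,2]<.22); q=q[s]
print(len(q),np.polyfit(q[:,0],q[:,2],1),np.percentile(q[:,2],[1,50,99]))
o=[cv2.resize(im,(512,384))]
im,d,K,T=cam("scene"); o.append(im[80:272,150:406])
cv2.imwrite("pics/end.png",np.hstack([cv2.resize(i,(400,300)) for i in o])[...,::-1])
E
```

```text
t: 35.0
position: [0.5475, -0.0675, 0.4754]
eef_rot: [3.14, -0.1, 0.0]
wrist_force: [0.0, 0.6, 0.0]
3587 [0.01466645 0.19378829] [0.19243635 0.19411418 0.19560559]
```

View pics/end.png

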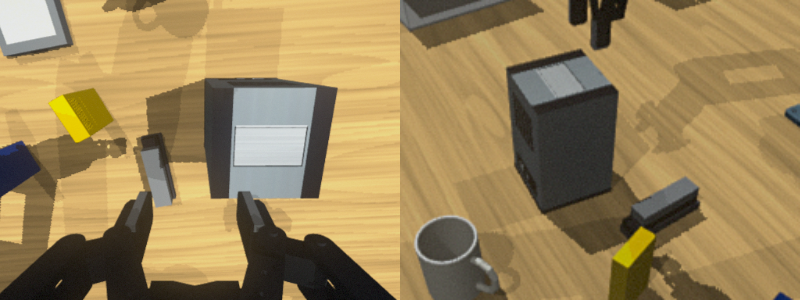

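The flap lies flush at z 0.194 (0.015 rad) over the cartridge, the bystanders stand where they were, and the arm is clear. Handing in.

```bash
python3 -c "
from rig import ctrl
print(ctrl.finish_job())"
```

```text
the job is handed in; nothing more can be done
None
```

The job is handed in: the cartridge is pushed down until it stopped on what I take to be the seat (top about 67 mm down, pressed from both sides with at most 17 N), and the flap is shut over it. The contact pin can't be seen, and one earlier push reached 19.5 N while the gripper was catching on the dock's mouth.

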